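Unstack the paint pots onto their colour tiles

TASK

The paints have been piled up in two stacks; take the stacks apart and set each tub and each pot upright in the middle of the tile painted in its own colour, ready for painting. Set them down gently without dropping or tipping any, and leave the two ink bottles standing where they are.

Things in the scene. Friction and masses are not known exactly. Their poses are not given: they have to be found in the camera images.
- teal_tub: Loose round screw-top paint tub, wholly teal (blue-green) with a flat teal lid and a low white paper band: 62 mm diameter, 70 mm tall, about 0.18 to 0.37 kg. At the start it stands on the table with a small pot on its lid (centred within 6 mm), so from above it shows as a ring round that pot. Origin: centre of its underside, z axis up through the lid; round, so its yaw means nothing.
- red_tub: Loose round screw-top paint tub, wholly red with a flat red lid and a low white paper band: 62 mm diameter, 70 mm tall, about 0.18 to 0.37 kg. At the start it stands on the table with a small pot on its lid (centred within 6 mm), so from above it shows as a ring round that pot. Origin: centre of its underside, z axis up through the lid; round, so its yaw means nothing.
- yellow_pot: Loose small round screw-top paint pot, wholly yellow with a flat yellow lid and a low white paper band: 44 mm diameter, 54 mm tall, about 0.07 to 0.14 kg. At the start it stands on the lid of one of the two big tubs (either one). Origin: centre of its underside, z axis up through the lid; round, so its yaw means nothing.
- violet_pot: Loose small round screw-top paint pot, wholly violet with a flat violet lid and a low white paper band: 44 mm diameter, 54 mm tall, about 0.07 to 0.14 kg. At the start it stands on the lid of one of the two big tubs (either one). Origin: centre of its underside, z axis up through the lid; round, so its yaw means nothing.
- teal_tile: White glazed round tile lying flat on the table, fixed there: 86 mm diameter, 6 mm thick, its upper face painted with a teal (blue-green) disc of 72 mm. Origin: centre of its underside, z axis up; its yaw means nothing.
- red_tile: White glazed round tile lying flat on the table, fixed there: 86 mm diameter, 6 mm thick, its upper face painted with a red disc of 72 mm. Origin: centre of its underside, z axis up; its yaw means nothing.
- yellow_tile: White glazed round tile lying flat on the table, fixed there: 86 mm diameter, 6 mm thick, its upper face painted with a yellow disc of 72 mm. Origin: centre of its underside, z axis up; its yaw means nothing.
- violet_tile: White glazed round tile lying flat on the table, fixed there: 86 mm diameter, 6 mm thick, its upper face painted with a violet disc of 72 mm. Origin: centre of its underside, z axis up; its yaw means nothing.
- ink_left: Loose small brown ink bottle with white collar and black dropper top, standing upright among the tiles on the robot's left (+y): 32 mm diameter, 73 mm tall, 0.06 kg, easily knocked over. Origin: centre of its underside, z up. It is to stay where it is.
- ink_right: Loose small brown ink bottle with white collar and black dropper top, standing upright among the tiles on the robot's right (-y): 32 mm diameter, 73 mm tall, 0.06 kg, easily knocked over. Origin: centre of its underside, z up. It is to stay where it is.
Things that resemble listed ones, but are neither listed nor needed, are in the scene too. There is more than one size of the yellow_pot; the job needs the larger. Leave any brown look-alike of the red_tile alone.

How it is judged:
By the outcome, as a careful person would: the job done as asked, in the order asked, and still so for the second after the job is handed in, with the robot touching nothing.
It also fails if it takes over 120 s, if anything falls off the work surface, if the arm or the gripper's body presses on something with over 40 N, if the wrist force passes 120 N, or if a joint passes its speed limit or range.

ROBOT

A 6-joint arm with a two-finger parallel gripper is mounted at the origin on the work surface. World frame = base frame: x ahead of the robot, y to its left, z up, the work surface at z = 0. Lengths are in m, angles in rad, forces in N, time in s.
With the tool pointing down it reaches from about 0.35 to 0.975 m from the base axis. Payload 4.9 kg.
Tool frame: the origin (TCP) lies on the centre line of the jaws, within the pads' length; the fingertips stand 14 mm ahead of it and the grasp point (between the pads) lies 5 mm behind it (manip.nose_length is the distance from the TCP to the fingertips, in m); z points along the fingers, y is the line along which they close (so a half turn about z gives the same grasp; the last joint's range is limited). The gripper opens to 85 mm and grips with 20 to 120 N. Pads are 22 mm wide; open, the fingers measure 114 mm over their backs; the gripper's body (76 mm by 85 mm) begins 54 mm behind the grasp point. The pads swing forward as they close: fully open they stand 13 mm farther back than shut.
Start: joints at [1.095, 0.053, 1.613, -0, 1.476, -0.119], TCP at [0.218, 0.586, 0.245] pointing down, gripper open.
Joint ranges: [-3.01, 3.01], [-1.01, 2.22], [0.06, 2.58], [-1.02, 4.17], [0.09, 2.62], [-3.14, 3.14]. Speed limits (rad/s): [2.57, 2.57, 3.14, 3.14, 3.14, 3.14].

INTERFACE

Orientations are given as a unit quaternion [w, x, y, z].
In Python, from plant import manip, imaging gives the robot as it stands.
- The arm moves only by the tool play_rows, never from a script. Its argument "commands" is a list of rows, each a list of 6 numbers: the shift along the tool's x, y, z in mm, then the turn, a rotation vector about the tool's x, y, z in degrees. A call has 1 to 5 rows; each row shifts and turns the commanded pose from where the row before left it, along the tool's axes as they then stand; what a row does not reach is not made up. A row lasts 1/12 s, in which the tool goes at most 41.7 mm and 7.16 degrees, less where a joint would pass 70% of its speed; a pose out of reach is approached as far as the arm can. A call is refused whole if a number of a shift passes 41.7 or a number of a turn 7.16, either way. A call with a gripper value outside its range is refused whole. "hand" is the finger opening in mm, from 0 to 85.4, set as the call begins (left out, the last holds). The fingers move at their own pace and stop on an object; the grip force is fixed at half the most. Time passes only in rows, so rows that do not move let the fingers close. It gives the time, the measured TCP pose, the force, the opening and the grip force at its end, in the units of the state.
- manip.state(): the state, without advancing time (a new reading comes with each control period).
- imaging.grab_frame(name): name is "scene" or "top"; returns a dict with "image" (480x640x3 uint8, red, green, blue), "fx", "fy", "cx", "cy" (pixels), "R" (3x3) and "t" (3): a world point X has camera coordinates R X + t. Camera axes: x right, y down, z forward; pixel columns grow to the right and rows downward; lengths in m; the calibration is good to about 2 mm. A picture is of the moment at which its call begins. There is no depth.
- manip.job_done(): hands the job in; it is judged then, once.
The state is a dict: "time": time; "joint_pos": joint angles; "joint_vel": joint speeds; "joint_efforts": joint torques, N m; "tool_pos": TCP position; "tool_rot": TCP orientation; "contact_force": force on the tool from outside, world axes, zero at the start; "ft_torque": the same for the moment, N m; "gripper_width": opening from 0.0 (shut) to 1.0 (fully open); "grasp_force": force on a finger pad.
Only numpy, scipy, OpenCV 4.12 (cv2) and the standard library are available. Lean on these libraries where they do the work, as an engineer would, in place of code of your own. Each camera call takes 0.05 s, during which the arm holds its last target. There are 200 camera calls.

## Working session

There is one attempt and no reset: what is moved stays moved. The work goes in short steps, Python scripts to look and compute and a tool call to move; the robot and the scene stay as the last step left them, time stands still between calls to the robot, and variables do not carry over. Pictures are saved under pics/ and viewed, at most 14 in all, crops included, and the job is handed in when it is done.

Besides the shell and the picture viewer there is one more tool, called after "Request:" by a JSON object that holds its "name" and its "arguments". play_rows: Moves the arm, as the interface text tells. Its arguments: {"type":"object","properties":{"commands":{"type":"array","items":{"type":"array","items":{"type":"number"}}},"hand":{"type":"number"}},"required":["commands"]}

```bash
ls; mkdir -p pics
python3 - <<'E'
from plant import manip, imaging
import cv2
for n in("top","scene"):
    f=imaging.grab_frame(n); cv2.imwrite(f"pics/{n}0.png",f["image"][:,:,::-1])
    print(n,f["fx"],f["cx"],f["cy"],f["R"],f["t"])
print(manip.state(),manip.nose_length)
E
```

```text
pics
top 521.5339431560716 323.38587705510406 244.35189671261247 [[ 0.00766601 -0.9998235  -0.01715236]
 [-0.98682921 -0.00479244 -0.16169462]
 [ 0.16158388  0.018166   -0.98669177]] [0.07298264 0.53868854 0.94195684]
scene 581.7541054673499 317.0343475484279 244.33554115098653 [[-0.85251436  0.52264282  0.00798359]
 [ 0.32612754  0.54377841 -0.77326959]
 [-0.40848511 -0.65661977 -0.63402713]] [ 0.4064696  -0.15913785  1.41292228]
{'time': 0.1, 'joint_pos': array([ 1.09501473e+00,  5.32849387e-02,  1.61416192e+00,  1.46642855e-05,
        1.47600022e+00, -1.19019984e-01]), 'joint_vel': array([ 0.00098338, -0.0013008 , -0.00476858, -0.00100033,  0.00055431,
        0.00055757]), 'joint_efforts': array([ 4.98746540e-04, -3.94898951e+01, -3.71365285e+01, -1.28143993e-04,
        3.86243555e-03,  7.04469443e-06]), 'tool_pos': array([0.21803481, 0.58515965, 0.24418647]), 'tool_rot': array([-2.78685426e-04,  1.77436918e-01,  9.84131739e-01, -8.84372108e-04]), 'contact_force': array([-0.07197434, -0.40353755,  0.0376539 ]), 'ft_torque': array([-0.05473537,  0.01413695, -0.02815519]), 'grasp_force': 0.0, 'gripper_width': 1.0015938762293564} 0.014
```

View pics/top0.png

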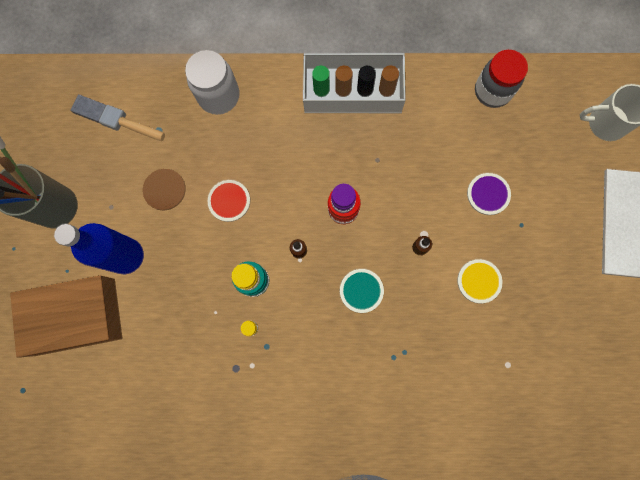

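View pics/scene0.png

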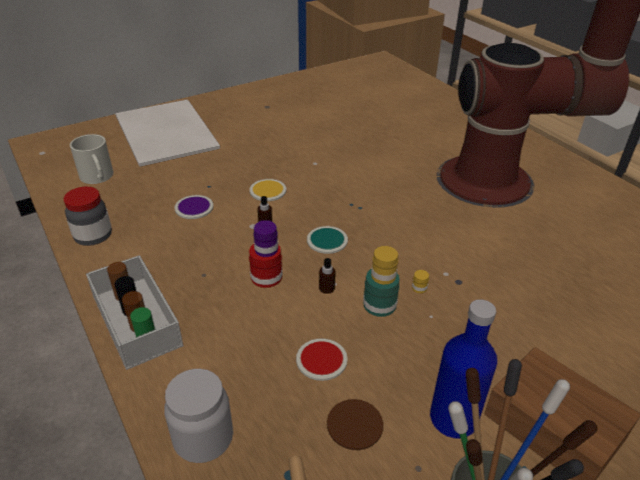

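The top view shows the yellow pot on the teal tub at about (245,277) and the violet pot on the red tub at about (344,200). The tiles are red (229,200), teal (362,290), yellow (480,281) and violet (489,193). The ink bottles are at (298,248) and (423,244). The small yellow decoy is at (248,328) and the brown disc at (164,189).

```bash
cat > h.py <<'E'
from plant import manip, imaging
import cv2, numpy as np
HUE={'red':((0,6),(174,180)),'yellow':((20,32),),'teal':((80,95),),'violet':((125,150),)}
def grab(n,save=None):
    f=imaging.grab_frame(n)
    if save: cv2.imwrite(f"pics/{save}.png",f["image"][:,:,::-1])
    return f
def ray(f,u,v,z):
    R,t=np.array(f["R"]),np.array(f["t"]); c=-R.T@t
    d=R.T@np.array([(u-f["cx"])/f["fx"],(v-f["cy"])/f["fy"],1])
    return (c+d*(z-c[2])/d[2])[:2]
def proj(f,X):
    p=np.array(f["R"])@np.array(X)+np.array(f["t"]); return p[0]/p[2]*f["fx"]+f["cx"],p[1]/p[2]*f["fy"]+f["cy"]
def blobs(f,col,amin=60):
    h=cv2.cvtColor(f["image"],cv2.COLOR_RGB2HSV); m=0
    for a,b in HUE[col]: m=m|cv2.inRange(h,(a,130,50),(b,255,255))
    cs,_=cv2.findContours(m,cv2.RETR_EXTERNAL,cv2.CHAIN_APPROX_NONE)
    return sorted([c for c in cs if cv2.contourArea(c)>amin],key=cv2.contourArea,reverse=True)
E
python3 - <<'E'
from h import *
for n in("top","scene"):
    f=grab(n)
    for c in HUE:
        for b in blobs(f,c)[:6]:
            x,y,w,h=cv2.boundingRect(b); e=cv2.fitEllipse(b)
            u,v=e[0]
            print(n,c,cv2.contourArea(b),(x,y,w,h),np.round(e[0],1),np.round(e[1],1),*[np.round(ray(f,u,v,z),3) for z in(.006,.07,.124)])
    g=cv2.cvtColor(f["image"],cv2.COLOR_RGB2GRAY)
f=grab("top"); a=cv2.resize(f["image"][160:350,200:520],None,fx=2.5,fy=2.5,interpolation=cv2.INTER_CUBIC); cv2.imwrite("pics/c1.png",a[:,:,::-1])
E
```

```text
top red 1083.5 (489, 49, 39, 38) [507.9  67.8] [36.1 38.3] [ 0.916 -0.302] [ 0.882 -0.279] [ 0.854 -0.26 ]
top red 912.0 (211, 183, 35, 35) [228.1 199.9] [33.4 34.8] [0.634 0.268] [0.618 0.255] [0.604 0.244]
top red 314.0 (328, 189, 33, 33) [343.4 201.9] [29.9 36.5] [0.63  0.038] [0.615 0.039] [0.601 0.04 ]
top red 94.5 (0, 174, 30, 21) [ 12.1 183.3] [ 3.7 37.6] [0.667 0.709] [0.649 0.668] [0.633 0.633]
top yellow 1027.5 (462, 263, 37, 37) [479.9 280.8] [35.2 37.2] [ 0.475 -0.226] [ 0.469 -0.208] [ 0.463 -0.193]
top yellow 508.5 (231, 264, 28, 26) [244.3 276.1] [24.4 26.7] [0.481 0.231] [0.475 0.22 ] [0.469 0.211]
top yellow 195.5 (240, 320, 18, 17) [248.2 328. ] [15.6 16.3] [0.381 0.22 ] [0.381 0.21 ] [0.381 0.201]
top teal 980.5 (343, 272, 37, 37) [361.3 290.2] [35.  35.7] [0.455 0.003] [0.45  0.007] [0.446 0.01 ]
top teal 245.0 (234, 262, 33, 34) [247.9 277.5] [30.3 35.3] [0.478 0.224] [0.472 0.213] [0.467 0.205]
top violet 900.0 (472, 176, 35, 34) [488.9 192.9] [32.8 35. ] [ 0.65  -0.251] [ 0.633 -0.232] [ 0.618 -0.215]
top violet 459.0 (332, 184, 24, 26) [343.2 196.4] [23.1 25.4
[... 633 characters left out ...]
.  37.8] [0.6   0.002] [0.632 0.069] [0.658 0.126]
scene yellow 576.5 (372, 246, 26, 29) [384.9 260.1] [25.2 29.4] [0.393 0.124] [0.442 0.181] [0.483 0.228]
scene yellow 355.0 (253, 181, 30, 17) [267.4 188.5] [15.5 29.3] [ 0.476 -0.224] [ 0.517 -0.138] [ 0.553 -0.066]
scene yellow 204.5 (413, 270, 16, 18) [420.6 278.1] [15.  17.7] [0.366 0.202] [0.417 0.253] [0.46  0.295]
scene teal 462.5 (311, 229, 33, 20) [326.8 238.1] [18.6 31.8] [0.455 0.004] [0.499 0.071] [0.536 0.127]
scene violet 478.5 (254, 221, 23, 27) [264.8 233.5] [22.8 27.2] [ 0.56  -0.077] [ 0.594 -0.003] [0.624 0.059]
scene violet 373.0 (179, 197, 30, 17) [193.5 205.2] [16.  29.9] [ 0.649 -0.25 ] [ 0.677 -0.162] [ 0.7   -0.087]
```

View pics/c1.png

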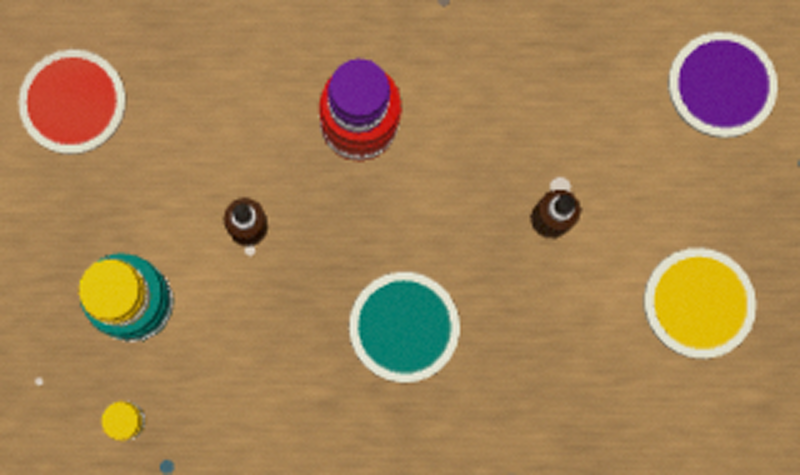

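Run:
```python
from h import *
f=grab("top")
for k,(u,v,z) in dict(yp=(244.2,275.5,.124),vp=(343.4,195.5,.124),il=(296.8,244.8,.073),ir=(426,242.4,.073)).items(): print(k,np.round(ray(f,u,v,z),4))
f=grab("scene")
for k,(u,v) in dict(yp=(385,256),vp=(265,229)).items(): print(k,np.round(ray(f,u,v,.124),4))
```

```text
yp [0.4701 0.2111]
vp [0.6126 0.0403]
il [0.5325 0.1247]
ir [ 0.5381 -0.112 ]
yp [0.4764 0.22  ]
vp [0.6175 0.0477]
```

Request:
{"name": "play_rows", "arguments": {"commands": [[0,0,0,0,0,-6.8],[0,0,0,0,0,-6.8],[0,0,0,0,0,-6.8],[0,0,0,0,0,0]], "hand": 85}}

```text
time: 0.68
tool_pos: [0.2183, 0.5856, 0.2453]
tool_rot: [-0.0, -0.001, 1.0, -0.0]
contact_force: [0.7, 0.2, -0.6]
gripper_width: 0.995
grasp_force: 0.0
```

Request:
{"name": "play_rows", "arguments": {"commands": [[-25,-32,0,0,0,0],[-25,-32,0,0,0,0],[-25,-32,0,0,0,0],[-25,-32,0,0,0,0],[-25,-32,0,0,0,0]]}}

```text
time: 1.1
tool_pos: [0.3439, 0.4241, 0.2455]
tool_rot: [0.0, 0.002, 1.0, 0.0]
contact_force: [1.2, 0.3, -0.0]
gripper_width: 0.994
grasp_force: 0.0
```

Request:
{"name": "play_rows", "arguments": {"commands": [[-25,-32,0,0,0,0],[-25,-32,0,0,0,0],[-25,-32,0,0,0,0],[-25,-32,0,0,0,0],[-25,-32,0,0,0,0]]}}

```text
time: 1.52
tool_pos: [0.4689, 0.2637, 0.2456]
tool_rot: [0.0, 0.002, 1.0, 0.0]
contact_force: [0.9, 1.0, 0.1]
gripper_width: 0.991
grasp_force: 0.0
```

Request:
{"name": "play_rows", "arguments": {"commands": [[-1,-30,0,0,0,0],[-1,-23,0,0,0,0],[0,0,35,0,0,0],[0,0,30,0,0,0],[0,0,0,0,0,0]]}}

```text
time: 1.93
tool_pos: [0.4664, 0.2107, 0.1738]
tool_rot: [-0.005, 0.002, 1.0, -0.002]
contact_force: [-1.0, 0.3, -0.5]
gripper_width: 0.998
grasp_force: 0.0
```

Request:
{"name": "play_rows", "arguments": {"commands": [[0,0,28,0,0,0],[0,0,28,0,0,0],[0,0,18,0,0,0],[0,0,10,0,0,0],[0,0,0,0,0,0]]}}

```text
time: 2.35
tool_pos: [0.4688, 0.2123, 0.0948]
tool_rot: [-0.002, 0.001, 1.0, -0.001]
contact_force: [-0.3, -0.0, -0.6]
gripper_width: 0.994
grasp_force: 0.0
```

Run:
```python
from h import *
a=grab("scene")["image"][180:340,270:480]; b=grab("top")["image"][180:340,150:360]
cv2.imwrite("pics/c2.png",cv2.resize(np.hstack([a,b]),None,fx=1.9,fy=1.9,interpolation=cv2.INTER_CUBIC)[:,:,::-1])
print(manip.state()["tool_pos"])
```

```text
[0.47079987 0.2128759  0.0977058 ]
```

View pics/c2.png

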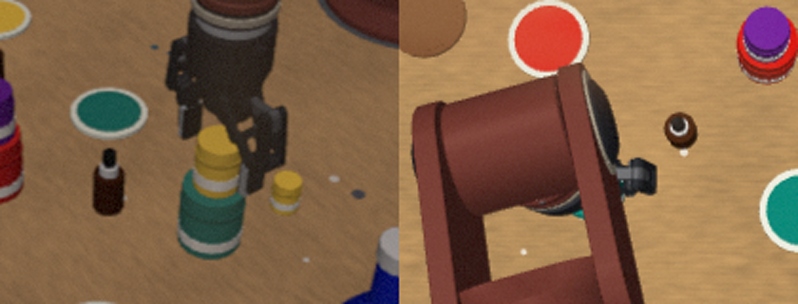

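The scene crop shows the yellow pot at (217,160), between the fingertips at (190,135) and (252,190). I'm closing the hand.

Request:
{"name": "play_rows", "arguments": {"commands": [[0,0,0,0,0,0],[0,0,0,0,0,0],[0,0,0,0,0,0],[0,0,0,0,0,0],[0,0,0,0,0,0]], "hand": 30}}

```text
time: 2.87
tool_pos: [0.4711, 0.2129, 0.098]
tool_rot: [0.001, 0.0, 1.0, 0.001]
contact_force: [0.7, 0.8, 4.7]
gripper_width: 0.499
grasp_force: 61.2
```

Request:
{"name": "play_rows", "arguments": {"commands": [[0,0,0,0,0,0],[0,0,0,0,0,0],[0,0,0,0,0,0],[0,0,0,0,0,0],[0,0,0,0,0,0]]}}

```text
time: 3.28
tool_pos: [0.4712, 0.2129, 0.098]
tool_rot: [0.001, 0.0, 1.0, 0.001]
contact_force: [-0.1, 1.4, 5.3]
gripper_width: 0.499
grasp_force: 61.2
```

Request:
{"name": "play_rows", "arguments": {"commands": [[0,0,-5,0,0,0],[0,0,-12,0,0,0],[0,0,-25,0,0,0],[0,0,-30,0,0,0],[0,0,-28,0,0,0]]}}

```text
time: 3.7
tool_pos: [0.4693, 0.2121, 0.1973]
tool_rot: [-0.001, 0.0, 1.0, -0.0]
contact_force: [0.9, -0.4, -0.8]
gripper_width: 0.495
grasp_force: 60.9
```

Run:
```python
from h import *
f=grab("scene"); g=grab("top")
s=manip.state(); print(s["tool_pos"],s["gripper_width"],s["grasp_force"],s["contact_force"])
for n,q in(("s",f),("t",g)):
  for c in("yellow","teal"):
    for b in blobs(q,c): print(n,c,cv2.contourArea(b),cv2.boundingRect(b),np.round(cv2.fitEllipse(b)[0],1))
a=f["image"][120:320,270:480]; b=g["image"][120:320,150:360]
cv2.imwrite("pics/c3.png",cv2.resize(np.hstack([a,b]),None,fx=1.9,fy=1.9,interpolation=cv2.INTER_CUBIC)[:,:,::-1])
```

```text
[0.472919   0.21322219 0.20302619] 0.4908562958838353 60.87135314941406 [ 0.02604738 -0.05901739  0.23985569]
s yellow 402.0 (377, 198, 18, 31) [385.3 213.1]
s yellow 355.0 (253, 181, 30, 17) [267.4 188.5]
s yellow 207.5 (413, 270, 16, 18) [420.7 278.1]
s teal 457.0 (311, 229, 32, 19) [326.8 238. ]
t yellow 1025.5 (462, 263, 37, 37) [479.8 280.7]
t teal 977.0 (343, 272, 37, 37) [361.2 290.2]
t teal 124.5 (256, 272, 11, 20) [261.3 280.1]
```

View pics/c3.png

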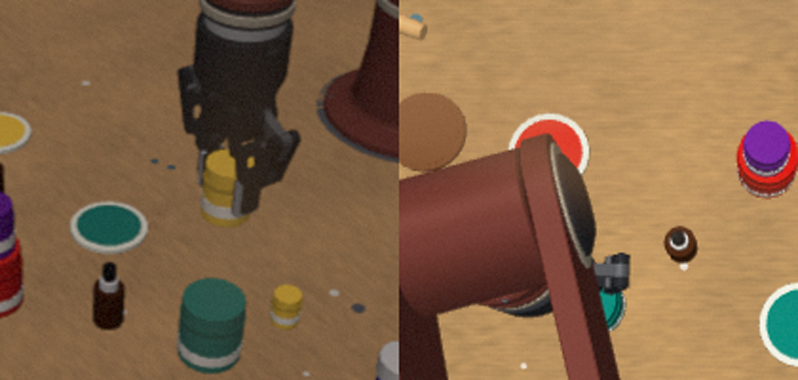

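Request:
{"name": "play_rows", "arguments": {"commands": [[0,-20,0,0,0,0],[0,-40,0,0,0,0],[0,-40,0,0,0,0],[0,-40,0,0,0,0],[0,-40,0,0,0,0]]}}

```text
time: 4.22
tool_pos: [0.4688, 0.031, 0.1956]
tool_rot: [-0.001, -0.0, 1.0, -0.0]
contact_force: [1.3, -0.4, -0.6]
gripper_width: 0.503
grasp_force: 61.1
```

Request:
{"name": "play_rows", "arguments": {"commands": [[0,-40,0,0,0,0],[0,-40,0,0,0,0],[0,-40,0,0,0,0],[0,-40,0,0,0,0],[0,-40,0,0,0,0]]}}

```text
time: 4.63
tool_pos: [0.4686, -0.1693, 0.1957]
tool_rot: [-0.001, 0.001, 1.0, 0.0]
contact_force: [0.7, 0.4, -0.5]
gripper_width: 0.493
grasp_force: 61.1
```

Request:
{"name": "play_rows", "arguments": {"commands": [[-2,-38,0,0,0,0],[0,-20,0,0,0,0],[0,0,30,0,0,0],[0,0,30,0,0,0],[0,0,0,0,0,0]]}}

```text
time: 5.05
tool_pos: [0.4673, -0.2235, 0.1291]
tool_rot: [-0.006, 0.001, 1.0, 0.004]
contact_force: [-1.6, 0.3, -2.4]
gripper_width: 0.497
grasp_force: 61.2
```

Request:
{"name": "play_rows", "arguments": {"commands": [[0,0,30,0,0,0],[0,0,30,0,0,0],[0,0,15,0,0,0],[0,0,0,0,0,0],[0,0,0,0,0,0]]}}

```text
time: 5.47
tool_pos: [0.4713, -0.225, 0.0613]
tool_rot: [-0.001, 0.0, 1.0, 0.0]
contact_force: [-0.4, -0.6, 0.4]
gripper_width: 0.497
grasp_force: 61.2
```

Run:
```python
from h import *
f=grab("scene"); g=grab("top")
s=manip.state(); print(s["tool_pos"],s["gripper_width"],s["grasp_force"],s["contact_force"])
x,y=map(int,proj(f,[.4755,-.225,.03])); x0=max(0,x-90);a=f["image"][y-90:y+60,x0:x0+180]
x,y=map(int,proj(g,[.4755,-.225,.03])); b=g["image"][y-80:y+70,x-90:x+90]
cv2.imwrite("pics/c4.png",cv2.resize(np.hstack([a,b]),None,fx=2.2,fy=2.2,interpolation=cv2.INTER_CUBIC)[:,:,::-1])
```

```text
[ 0.47292176 -0.22617997  0.0634973 ] 0.4943617838625282 61.164854764938354 [-1.1849131   0.24924938 -1.38411817]
```

View pics/c4.png

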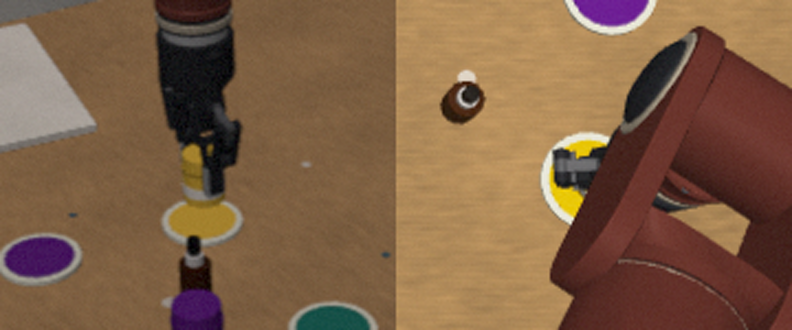

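Request:
{"name": "play_rows", "arguments": {"commands": [[-3,0.5,10,0,0,0],[0,0,10,0,0,0],[0,0,5,0,0,0],[0,0,0,0,0,0],[0,0,0,0,0,0]]}}

```text
time: 5.98
tool_pos: [0.4742, -0.2247, 0.0355]
tool_rot: [-0.001, 0.0, 1.0, 0.0]
contact_force: [0.2, -0.1, -0.4]
gripper_width: 0.492
grasp_force: 61.2
```

Request:
{"name": "play_rows", "arguments": {"commands": [[0,0,1,0,0,0],[0,0,0,0,0,0],[0,0,0,0,0,0]]}}

```text
time: 6.23
tool_pos: [0.4749, -0.2252, 0.0356]
tool_rot: [0.0, 0.0, 1.0, -0.0]
contact_force: [0.2, 0.0, -0.7]
gripper_width: 0.495
grasp_force: 61.2
```

Request:
{"name": "play_rows", "arguments": {"commands": [[-1,0,1,0,0,0],[0,0,0,0,0,0],[0,0,0,0,0,0]]}}

```text
time: 6.48
tool_pos: [0.4758, -0.2251, 0.0344]
tool_rot: [0.0, 0.0, 1.0, -0.0]
contact_force: [0.7, 0.1, -0.7]
gripper_width: 0.496
grasp_force: 61.2
```

Request:
{"name": "play_rows", "arguments": {"commands": [[0,0,0.6,0,0,0],[0,0,0,0,0,0],[0,0,0,0,0,0]]}}

```text
time: 6.73
tool_pos: [0.4758, -0.2252, 0.034]
tool_rot: [0.0, 0.0, 1.0, -0.0]
contact_force: [0.1, 0.7, 1.1]
gripper_width: 0.494
grasp_force: 61.4
```

Request:
{"name": "play_rows", "arguments": {"commands": [[0,0,0.4,0,0,0],[0,0,0,0,0,0],[0,0,0,0,0,0]]}}

```text
time: 6.98
tool_pos: [0.4759, -0.2252, 0.034]
tool_rot: [0.0, 0.0, 1.0, -0.0]
contact_force: [-1.8, 2.0, 5.9]
gripper_width: 0.494
grasp_force: 61.6
```

Contact confirmed, so I'm releasing. The pads swing back as they open, and I'll open gradually.

Request:
{"name": "play_rows", "arguments": {"commands": [[0,0,0,0,0,0],[0,0,0,0,0,0],[0,0,0,0,0,0]], "hand": 52}}

```text
time: 7.23
tool_pos: [0.4756, -0.225, 0.0331]
tool_rot: [-0.0, 0.0, 1.0, -0.0]
contact_force: [0.7, 0.0, -0.1]
gripper_width: 0.607
grasp_force: 0.0
```

Request:
{"name": "play_rows", "arguments": {"commands": [[0,0,0,0,0,0],[0,0,0,0,0,0],[0,0,0,0,0,0],[0,0,0,0,0,0],[0,0,0,0,0,0]], "hand": 85}}

```text
time: 7.65
tool_pos: [0.4757, -0.2251, 0.0333]
tool_rot: [0.0, 0.0, 1.0, 0.0]
contact_force: [1.1, -0.3, -0.1]
gripper_width: 0.997
grasp_force: 0.0
```

Request:
{"name": "play_rows", "arguments": {"commands": [[0,0,-10,0,0,0],[0,0,-30,0,0,0],[0,0,-40,0,0,0],[0,0,-40,0,0,0],[0,0,-40,0,0,0]]}}

```text
time: 8.07
tool_pos: [0.4753, -0.2248, 0.1956]
tool_rot: [0.0, 0.0, 1.0, 0.0]
contact_force: [1.0, -0.6, -0.4]
gripper_width: 0.993
grasp_force: 0.0
```

Request:
{"name": "play_rows", "arguments": {"commands": [[-20,35,0,0,0,0],[-20,35,0,0,0,0],[-20,35,0,0,0,0],[-20,35,0,0,0,0],[-20,35,0,0,0,0]]}}

```text
time: 8.48
tool_pos: [0.5766, -0.0485, 0.1946]
tool_rot: [0.001, 0.001, 1.0, -0.0]
contact_force: [0.5, -0.1, 1.0]
gripper_width: 0.996
grasp_force: 0.0
```

Run:
```python
from h import *
f=grab("scene","s5"); g=grab("top","t5")
print(manip.state()["tool_pos"])
for n,q in(("s",f),("t",g)):
  for c in("yellow","teal","violet","red"):
    for b in blobs(q,c): print(n,c,cv2.contourArea(b),cv2.boundingRect(b),np.round(cv2.fitEllipse(b)[0],1))
x,y=map(int,proj(f,[.4755,-.225,.03])); x0=max(0,x-90);a=f["image"][y-90:y+60,x0:x0+180]
x,y=map(int,proj(g,[.4755,-.225,.03])); b=g["image"][y-80:y+70,x-90:x+90]
cv2.imwrite("pics/c5.png",cv2.resize(np.hstack([a,b]),None,fx=2.2,fy=2.2,interpolation=cv2.INTER_CUBIC)[:,:,::-1])
```

```text
[ 0.57762008 -0.04565087  0.1944088 ]
s yellow 204.5 (413, 270, 16, 18) [420.6 278.1]
s yellow 186.0 (253, 182, 30, 16) [267.5 188.7]
s yellow 154.0 (258, 165, 18, 21) [265.8 175.9]
s teal 459.0 (311, 229, 33, 19) [326.8 238. ]
s violet 480.0 (254, 220, 23, 27) [264.9 233.5]
s violet 374.0 (179, 197, 30, 18) [193.5 205.3]
s red 3705.5 (441, 131, 89, 74) [487.6 171.2]
s red 2241.0 (559, 0, 60, 99) [589.3  49.4]
s red 1610.0 (467, 57, 84, 53) [509.4  80.5]
s red 1226.5 (521, 88, 65, 66) [552.3 118.1]
s red 1160.0 (276, 0, 47, 54) [296.4  26.5]
s red 1035.5 (301, 342, 42, 33) [321.4 357.6]
s red 695.0 (64, 186, 37, 26) [ 81.6 198.7]
s red 690.5 (249, 244, 33, 35) [265.  260.9]
s red 543.5 (217, 0, 56, 36) [254.5  18.4]
s red 355.5 (231, 58, 42, 20) [248.1  67.9]
s red 344.5 (316, 0, 36, 37) [335.   18.4]
s red 257.5 (478, 104, 32, 25) [491.1 118.1]
s red 72.5 (229, 40, 16, 18) [235.6  49.7]
t yellow 987.0 (462, 263, 37, 37) [480.6 280.9]
t yellow 194.5 (240, 320, 18, 17) [248.2 327.9]
t teal 869.5 (232, 262, 35, 34) [249.3 278. ]
t teal 232.0 (343, 273, 16, 31) [349.9 286.8]
t violet 701.5 (479, 176, 28, 34) [492.  193.4]
t violet 411.0 (332, 184, 21, 26) [342.1 196.4]
t red 40456.5 (314, 102, 174, 378) [402.9 303.3]
t red 1082.5 (489, 49, 39, 38) [507.9  67.8]
t red 905.5 (211, 183, 35, 35) [228.1 199.9]
t red 268.0 (328, 192, 32, 30) [343.2 202.4]
t red 100.0 (0, 174, 30, 21) [ 12.3 183.4]
```

View pics/c5.png

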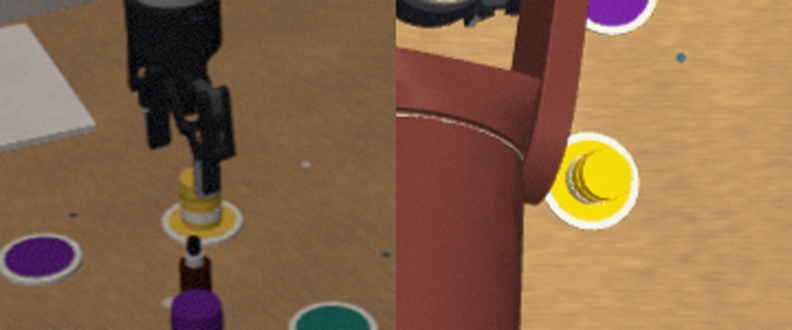

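Request:
{"name": "play_rows", "arguments": {"commands": [[-18,34,0,0,0,0],[-18,34,0,0,0,0],[0,22,0,0,0,0],[0,0,15,0,0,0],[0,0,15,0,0,0]]}}

```text
time: 9.0
tool_pos: [0.613, 0.0408, 0.1651]
tool_rot: [0.002, -0.001, 1.0, -0.0]
contact_force: [0.1, -0.6, -0.4]
gripper_width: 0.999
grasp_force: 0.0
```

Run:
```python
from h import *
print(manip.state()["tool_pos"])
g=grab("top")
print("exp lid",proj(g,[.4755,-.225,.06])); x,y=map(int,proj(g,[.4755,-.225,.03])); u,v=x-90+(607-396)/2.2,y-80+175/2.2; print(u,v,ray(g,u,v,.06))
print("teal tub",ray(g,248.4,278.2,.07))
```

```text
[0.61295981 0.04080776 0.16513148]
exp lid (np.float64(487.43770568069624), np.float64(277.5531149293828))
487.9090909090909 278.5454545454545 [ 0.47368192 -0.22578055]
teal tub [0.47071339 0.21242205]
```

Request:
{"name": "play_rows", "arguments": {"commands": [[0,0,25,0,0,0],[0,0,25,0,0,0],[0,0,12,0,0,0],[0,0,5,0,0,0],[0,0,0,0,0,0]]}}

```text
time: 9.47
tool_pos: [0.611, 0.0394, 0.0953]
tool_rot: [-0.001, 0.001, 1.0, 0.0]
contact_force: [0.6, 1.1, 0.6]
gripper_width: 0.992
grasp_force: 0.0
```

Request:
{"name": "play_rows", "arguments": {"commands": [[0,0,0,0,0,0],[0,0,0,0,0,0],[0,0,0,0,0,0],[0,0,0,0,0,0],[0,0,0,0,0,0]], "hand": 30}}

```text
time: 9.88
tool_pos: [0.6132, 0.04, 0.0984]
tool_rot: [0.002, 0.0, 1.0, 0.0]
contact_force: [0.1, 0.1, 4.8]
gripper_width: 0.501
grasp_force: 61.5
```

Request:
{"name": "play_rows", "arguments": {"commands": [[0,0,0,0,0,0],[0,0,0,0,0,0],[0,0,0,0,0,0],[0,0,0,0,0,0]]}}

```text
time: 10.22
tool_pos: [0.6132, 0.04, 0.0983]
tool_rot: [0.002, 0.0, 1.0, 0.0]
contact_force: [-0.6, 1.7, 5.0]
gripper_width: 0.499
grasp_force: 61.5
```

Request:
{"name": "play_rows", "arguments": {"commands": [[0,0,-5,0,0,0],[0,0,-12,0,0,0],[0,0,-25,0,0,0],[0,0,-30,0,0,0],[0,0,-28,0,0,0]]}}

```text
time: 10.63
tool_pos: [0.6111, 0.0398, 0.1972]
tool_rot: [-0.001, 0.0, 1.0, -0.0]
contact_force: [0.7, 0.4, -1.1]
gripper_width: 0.495
grasp_force: 61.0
```

Request:
{"name": "play_rows", "arguments": {"commands": [[0,-20,0,0,0,0],[-7,-40,0,0,0,0],[-7,-40,0,0,0,0],[-7,-40,0,0,0,0],[-7,-40,0,0,0,0]]}}

```text
time: 11.05
tool_pos: [0.6395, -0.1418, 0.1968]
tool_rot: [-0.0, 0.0, 1.0, -0.0]
contact_force: [0.5, 0.5, -1.5]
gripper_width: 0.5
grasp_force: 61.1
```

Request:
{"name": "play_rows", "arguments": {"commands": [[-8,-40,0,0,0,0],[0,-40,0,0,0,0],[0,-20,0,0,0,0],[0,-10,0,0,0,0],[0,0,0,0,0,0]]}}

```text
time: 11.47
tool_pos: [0.6471, -0.2521, 0.1962]
tool_rot: [-0.0, 0.002, 1.0, 0.0]
contact_force: [1.0, 0.3, -1.4]
gripper_width: 0.491
grasp_force: 61.1
```

Request:
{"name": "play_rows", "arguments": {"commands": [[0,0,30,0,0,0],[0,0,35,0,0,0],[0,0,35,0,0,0],[0,0,20,0,0,0],[0,0,10,0,0,0]]}}

```text
time: 11.88
tool_pos: [0.6452, -0.2466, 0.0615]
tool_rot: [-0.003, -0.001, 1.0, 0.002]
contact_force: [-0.4, 0.2, -1.4]
gripper_width: 0.495
grasp_force: 61.2
```

Request:
{"name": "play_rows", "arguments": {"commands": [[0,0,0,0,0,0],[0,0,0,0,0,0],[0,0,0,0,0,0]]}}

```text
time: 12.13
tool_pos: [0.6493, -0.2503, 0.0692]
tool_rot: [0.002, -0.0, 1.0, -0.001]
contact_force: [0.2, -0.0, 0.0]
gripper_width: 0.497
grasp_force: 61.2
```

Run:
```python
from h import *
f=grab("scene"); g=grab("top")
print(manip.state()["tool_pos"])
for b in blobs(g,"red"): print(cv2.contourArea(b),cv2.boundingRect(b),np.round(cv2.fitEllipse(b)[0],1))
a=f["image"][90:340,100:340]; b=g["image"][80:330,300:540]
cv2.imwrite("pics/c6.png",cv2.resize(np.hstack([a,b]),None,fx=1.65,fy=1.65,interpolation=cv2.INTER_CUBIC)[:,:,::-1])
```

```text
[ 0.64939019 -0.25072292  0.06943577]
34719.0 (422, 85, 197, 379) [518.1 293. ]
5088.0 (399, 423, 139, 57) [453.6 456.5]
1083.5 (489, 49, 39, 38) [507.9  67.8]
1037.0 (232, 451, 72, 29) [259.5 468.8]
906.0 (211, 183, 35, 35) [228.1 199.9]
895.5 (328, 185, 33, 37) [343.6 203.2]
102.0 (0, 174, 30, 21) [ 12.1 183.2]
```

View pics/c6.png

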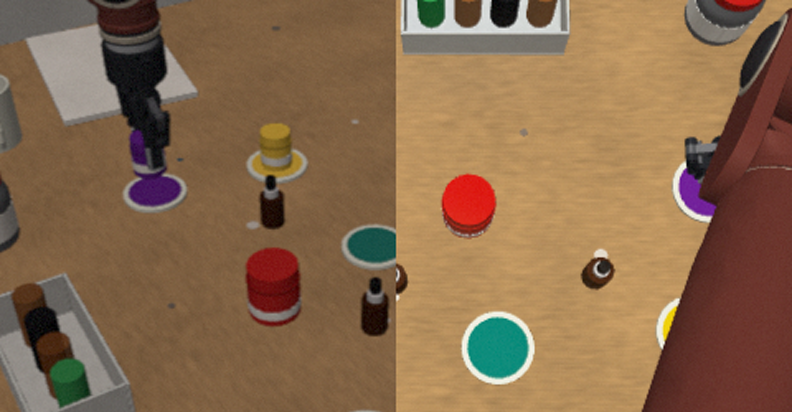

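Request:
{"name": "play_rows", "arguments": {"commands": [[0,0,12,0,0,0],[0,0,12,0,0,0],[0,0,8,0,0,0],[0,0,0,0,0,0],[0,0,0,0,0,0]]}}

```text
time: 12.65
tool_pos: [0.6472, -0.2501, 0.0333]
tool_rot: [-0.001, 0.0, 1.0, 0.0]
contact_force: [-0.7, 1.1, 0.1]
gripper_width: 0.498
grasp_force: 63.7
```

Request:
{"name": "play_rows", "arguments": {"commands": [[0,0,1,0,0,0],[0,0,0.7,0,0,0],[0,0,0,0,0,0],[0,0,0,0,0,0]]}}

```text
time: 12.98
tool_pos: [0.6473, -0.2501, 0.0332]
tool_rot: [-0.001, 0.0, 1.0, 0.0]
contact_force: [-4.2, 1.9, 5.9]
gripper_width: 0.498
grasp_force: 64.3
```

Request:
{"name": "play_rows", "arguments": {"commands": [[0,0,0.7,0,0,0],[0,0,0,0,0,0],[0,0,0,0,0,0]]}}

```text
time: 13.23
tool_pos: [0.6474, -0.2501, 0.0332]
tool_rot: [-0.001, 0.0, 1.0, 0.0]
contact_force: [-5.6, 3.2, 9.2]
gripper_width: 0.496
grasp_force: 64.6
```

Request:
{"name": "play_rows", "arguments": {"commands": [[0,0,-6,0,0,0],[0,0,0,0,0,0],[0,0,0,0,0,0],[0,0,0,0,0,0]]}}

```text
time: 13.57
tool_pos: [0.6473, -0.2501, 0.0372]
tool_rot: [-0.0, 0.0, 1.0, 0.0]
contact_force: [-0.7, 0.5, -1.0]
gripper_width: 0.497
grasp_force: 63.6
```

Request:
{"name": "play_rows", "arguments": {"commands": [[0,0,1.5,0,0,0],[0,0,0,0,0,0],[0,0,1,0,0,0],[0,0,0,0,0,0],[0,0,0,0,0,0]]}}

```text
time: 13.98
tool_pos: [0.6475, -0.2502, 0.0351]
tool_rot: [-0.0, 0.0, 1.0, 0.0]
contact_force: [0.2, 0.4, -2.1]
gripper_width: 0.498
grasp_force: 63.6
```

Request:
{"name": "play_rows", "arguments": {"commands": [[-2,0,0,0,0,0],[0,0,0,0,0,0],[0,0,1,0,0,0],[0,0,0,0,0,0],[0,0,0,0,0,0]]}}

```text
time: 14.4
tool_pos: [0.6496, -0.2502, 0.0343]
tool_rot: [-0.0, 0.0, 1.0, 0.0]
contact_force: [0.6, -0.2, -1.3]
gripper_width: 0.496
grasp_force: 63.6
```

Request:
{"name": "play_rows", "arguments": {"commands": [[0,0,0.7,0,0,0],[0,0,0,0,0,0],[0,0,0,0,0,0]]}}

```text
time: 14.65
tool_pos: [0.6496, -0.2502, 0.0336]
tool_rot: [-0.0, 0.0, 1.0, 0.0]
contact_force: [0.4, -0.5, -1.0]
gripper_width: 0.493
grasp_force: 63.6
```

Request:
{"name": "play_rows", "arguments": {"commands": [[0,0,0.5,0,0,0],[0,0,0,0,0,0],[0,0,0,0,0,0]]}}

```text
time: 14.9
tool_pos: [0.6497, -0.2502, 0.0334]
tool_rot: [0.0, 0.0, 1.0, -0.0]
contact_force: [-0.7, 0.1, -0.8]
gripper_width: 0.493
grasp_force: 63.6
```

Request:
{"name": "play_rows", "arguments": {"commands": [[0,0,0.5,0,0,0],[0,0,0,0,0,0],[0,0,0,0,0,0]]}}

```text
time: 15.15
tool_pos: [0.6498, -0.2503, 0.0332]
tool_rot: [0.0, 0.0, 1.0, -0.0]
contact_force: [-1.5, 0.7, 2.3]
gripper_width: 0.498
grasp_force: 63.8
```

Request:
{"name": "play_rows", "arguments": {"commands": [[0,0,0,0,0,0],[0,0,0,0,0,0],[0,0,0,0,0,0]], "hand": 52}}

```text
time: 15.4
tool_pos: [0.6497, -0.2503, 0.0326]
tool_rot: [0.0, 0.0, 1.0, -0.0]
contact_force: [-0.0, -0.2, 0.1]
gripper_width: 0.61
grasp_force: 0.0
```

Request:
{"name": "play_rows", "arguments": {"commands": [[0,0,0,0,0,0],[0,0,0,0,0,0],[0,0,0,0,0,0],[0,0,0,0,0,0],[0,0,0,0,0,0]], "hand": 85}}

```text
time: 15.82
tool_pos: [0.6497, -0.2502, 0.0327]
tool_rot: [-0.0, 0.0, 1.0, -0.0]
contact_force: [0.2, 0.5, 0.5]
gripper_width: 0.996
grasp_force: 0.0
```

Request:
{"name": "play_rows", "arguments": {"commands": [[0,0,-10,0,0,0],[0,0,-30,0,0,0],[0,0,-40,0,0,0],[0,0,-40,0,0,0],[0,0,-40,0,0,0]]}}

```text
time: 16.23
tool_pos: [0.6494, -0.25, 0.1951]
tool_rot: [0.0, 0.0, 1.0, -0.0]
contact_force: [1.1, -0.7, 0.2]
gripper_width: 0.996
grasp_force: 0.0
```

Run:
```python
from h import *
g=grab("top")
print(manip.state()["tool_pos"])
print("red tub",ray(g,344.1,200.9,.07))
```

```text
[ 0.65364189 -0.25212527  0.20691483]
red tub [0.61638736 0.03786165]
```

Request:
{"name": "play_rows", "arguments": {"commands": [[6,40,0,0,0,0],[6,40,0,0,0,0],[6,40,0,0,0,0],[6,40,0,0,0,0],[6,40,0,0,0,0]]}}

```text
time: 16.7
tool_pos: [0.6194, -0.0486, 0.1935]
tool_rot: [0.001, 0.001, 1.0, -0.0]
contact_force: [0.7, 0.2, -0.2]
gripper_width: 1.0
grasp_force: 0.0
```

Request:
{"name": "play_rows", "arguments": {"commands": [[3,40,0,0,0,0],[0,30,0,0,0,0],[0,18,0,0,0,0],[0,0,30,0,0,0],[0,0,30,0,0,0]]}}

```text
time: 17.12
tool_pos: [0.6191, 0.0394, 0.136]
tool_rot: [0.004, -0.001, 1.0, -0.0]
contact_force: [-0.5, -0.3, -0.4]
gripper_width: 0.993
grasp_force: 0.0
```

Request:
{"name": "play_rows", "arguments": {"commands": [[0,0,10,0,0,0],[0,0,0,0,0,0],[0,0,0,0,0,0]]}}

```text
time: 17.37
tool_pos: [0.6168, 0.0376, 0.1229]
tool_rot: [-0.0, 0.001, 1.0, 0.0]
contact_force: [0.4, -0.4, 0.0]
gripper_width: 1.001
grasp_force: 0.0
```

Request:
{"name": "play_rows", "arguments": {"commands": [[0,0,20,0,0,0],[0,0,20,0,0,0],[0,0,20,0,0,0],[0,0,12,0,0,0],[0,0,6,0,0,0]]}}

```text
time: 17.78
tool_pos: [0.6171, 0.0375, 0.0446]
tool_rot: [-0.0, 0.001, 1.0, -0.0]
contact_force: [0.3, -0.6, -0.1]
gripper_width: 0.994
grasp_force: 0.0
```

Request:
{"name": "play_rows", "arguments": {"commands": [[0,0,0,0,0,0],[0,0,0,0,0,0],[0,0,0,0,0,0]]}}

```text
time: 18.03
tool_pos: [0.6182, 0.0377, 0.0466]
tool_rot: [0.001, 0.0, 1.0, -0.0]
contact_force: [-0.3, -0.3, -0.7]
gripper_width: 0.997
grasp_force: 0.0
```

Request:
{"name": "play_rows", "arguments": {"commands": [[0,0,0,0,0,0],[0,0,0,0,0,0],[0,0,0,0,0,0],[0,0,0,0,0,0],[0,0,0,0,0,0]], "hand": 45}}

```text
time: 18.45
tool_pos: [0.6182, 0.0379, 0.0466]
tool_rot: [0.002, 0.0, 1.0, 0.0]
contact_force: [0.2, 0.3, 5.6]
gripper_width: 0.7
grasp_force: 65.8
```

Request:
{"name": "play_rows", "arguments": {"commands": [[0,0,0,0,0,0],[0,0,0,0,0,0],[0,0,0,0,0,0]]}}

```text
time: 18.7
tool_pos: [0.6182, 0.0379, 0.0466]
tool_rot: [0.001, 0.0, 1.0, 0.0]
contact_force: [-1.3, 0.7, 6.5]
gripper_width: 0.699
grasp_force: 65.8
```

Request:
{"name": "play_rows", "arguments": {"commands": [[0,0,-5,0,0,0],[0,0,-12,0,0,0],[0,0,-25,0,0,0],[0,0,-35,0,0,0],[0,0,-35,0,0,0]]}}

```text
time: 19.12
tool_pos: [0.615, 0.0379, 0.156]
tool_rot: [-0.002, 0.0, 1.0, 0.0]
contact_force: [-0.0, -0.6, -2.6]
gripper_width: 0.7
grasp_force: 65.7
```

Request:
{"name": "play_rows", "arguments": {"commands": [[-3,20,0,0,0,0],[-4,38,0,0,0,0],[-4,38,0,0,0,0],[-4,38,0,0,0,0],[-2,38,0,0,0,0]]}}

```text
time: 19.53
tool_pos: [0.6335, 0.2111, 0.1566]
tool_rot: [-0.0, 0.001, 1.0, -0.0]
contact_force: [0.9, -0.4, -3.3]
gripper_width: 0.701
grasp_force: 65.9
```

Request:
{"name": "play_rows", "arguments": {"commands": [[0,30,0,0,0,0],[0,20,0,0,0,0],[0,9,0,0,0,0],[0,0,0,0,0,0],[0,0,0,0,0,0]]}}

```text
time: 19.95
tool_pos: [0.6337, 0.2681, 0.1563]
tool_rot: [-0.0, 0.0, 1.0, -0.001]
contact_force: [0.9, -0.3, -3.1]
gripper_width: 0.699
grasp_force: 65.9
```

Request:
{"name": "play_rows", "arguments": {"commands": [[0,0,25,0,0,0],[0,0,25,0,0,0],[0,0,20,0,0,0],[0,0,10,0,0,0],[0,0,0,0,0,0]]}}

```text
time: 20.37
tool_pos: [0.6319, 0.2664, 0.0728]
tool_rot: [-0.003, 0.001, 1.0, -0.001]
contact_force: [-0.3, -0.5, -3.9]
gripper_width: 0.702
grasp_force: 66.0
```

Run:
```python
from h import *
f=grab("scene"); g=grab("top")
s=manip.state(); print(s["tool_pos"],s["contact_force"],s["grasp_force"])
for b in blobs(g,"violet")+blobs(g,"yellow"): print(cv2.contourArea(b),cv2.boundingRect(b),np.round(cv2.fitEllipse(b)[0],1))
print(proj(g,[.6495,-.2505,.06]))
a=f["image"][230:430,220:440]; b=g["image"][150:350,360:580]
cv2.imwrite("pics/c7.png",cv2.resize(np.hstack([a,b]),None,fx=1.8,fy=1.8,interpolation=cv2.INTER_CUBIC)[:,:,::-1])
```

```text
[0.63447657 0.26779834 0.07716277] [-0.03046958  0.27296922 -4.24706153] 65.96815824508667
980.0 (472, 175, 36, 35) [489.9 191.8]
1032.0 (462, 263, 37, 37) [480.  280.6]
(np.float64(497.05575059842704), np.float64(185.59793600238578))
```

View pics/c7.png

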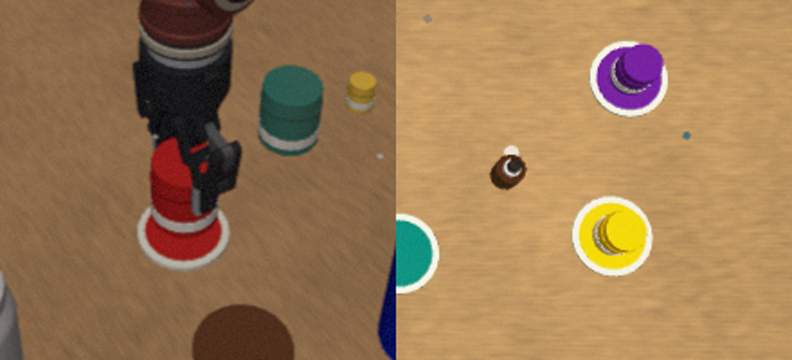

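Both pots stand centred: the violet lid is at (496.7,185.6) against an expected (497.1,185.6), and the yellow lid is at (487.8,277.8) against (487.4,277.6). The red tub hangs above its tile.

Request:
{"name": "play_rows", "arguments": {"commands": [[-1,1.5,8,0,0,0],[0,0,8,0,0,0],[0,0,4,0,0,0],[0,0,0,0,0,0],[0,0,0,0,0,0]]}}

```text
time: 20.88
tool_pos: [0.6347, 0.2703, 0.0562]
tool_rot: [-0.0, 0.0, 1.0, -0.0]
contact_force: [-0.8, -0.1, -3.8]
gripper_width: 0.702
grasp_force: 66.0
```

Request:
{"name": "play_rows", "arguments": {"commands": [[0,0,0,0,0,0],[0,0,0,0,0,0]]}}

```text
time: 21.05
tool_pos: [0.6353, 0.2705, 0.0572]
tool_rot: [0.0, 0.0, 1.0, 0.0]
contact_force: [-1.0, -0.2, -3.5]
gripper_width: 0.698
grasp_force: 66.0
```

Request:
{"name": "play_rows", "arguments": {"commands": [[0,-1.3,2,0,0,0],[0,0,1,0,0,0],[0,0,0,0,0,0],[0,0,0,0,0,0]]}}

```text
time: 21.38
tool_pos: [0.635, 0.269, 0.0536]
tool_rot: [-0.0, 0.0, 1.0, -0.0]
contact_force: [-0.1, 0.8, -2.9]
gripper_width: 0.697
grasp_force: 66.0
```

Request:
{"name": "play_rows", "arguments": {"commands": [[0,0,1,0,0,0],[0,0,0,0,0,0],[0,0,0,0,0,0]]}}

```text
time: 21.63
tool_pos: [0.6351, 0.269, 0.0527]
tool_rot: [0.0, 0.0, 1.0, 0.0]
contact_force: [0.1, -0.0, -2.8]
gripper_width: 0.697
grasp_force: 66.2
```

Request:
{"name": "play_rows", "arguments": {"commands": [[0,0,0.7,0,0,0],[0,0,0,0,0,0],[0,0,0,0,0,0]]}}

```text
time: 21.88
tool_pos: [0.6351, 0.269, 0.0527]
tool_rot: [0.0, 0.0, 1.0, -0.0]
contact_force: [-1.8, -1.7, 2.0]
gripper_width: 0.699
grasp_force: 66.4
```

Request:
{"name": "play_rows", "arguments": {"commands": [[0,0,0,0,0,0],[0,0,0,0,0,0],[0,0,0,0,0,0]], "hand": 68}}

```text
time: 22.13
tool_pos: [0.6356, 0.2692, 0.0524]
tool_rot: [0.001, 0.0, 1.0, 0.0]
contact_force: [0.3, -1.0, -0.3]
gripper_width: 0.795
grasp_force: 0.0
```

Request:
{"name": "play_rows", "arguments": {"commands": [[0,0,0,0,0,0],[0,0,0,0,0,0],[0,0,0,0,0,0],[0,0,0,0,0,0],[0,0,0,0,0,0]], "hand": 85}}

```text
time: 22.55
tool_pos: [0.6351, 0.269, 0.052]
tool_rot: [0.0, 0.0, 1.0, 0.0]
contact_force: [-0.7, 0.6, 0.8]
gripper_width: 0.995
grasp_force: 0.0
```

Request:
{"name": "play_rows", "arguments": {"commands": [[0,0,-8,0,0,0],[0,0,-20,0,0,0],[0,0,-30,0,0,0],[0,0,-35,0,0,0],[0,0,-20,0,0,0]]}}

```text
time: 22.97
tool_pos: [0.6365, 0.2695, 0.17]
tool_rot: [0.003, 0.0, 1.0, 0.001]
contact_force: [0.1, 0.5, 2.0]
gripper_width: 0.993
grasp_force: 0.0
```

Request:
{"name": "play_rows", "arguments": {"commands": [[33,-11,0,0,0,0],[33,-11,0,0,0,0],[33,-11,0,0,0,0],[33,-11,0,0,0,0],[30,-12,0,0,0,0]]}}

```text
time: 23.38
tool_pos: [0.4713, 0.2128, 0.1654]
tool_rot: [0.0, 0.0, 1.0, 0.0]
contact_force: [-0.8, -0.0, 0.6]
gripper_width: 0.994
grasp_force: 0.0
```

Request:
{"name": "play_rows", "arguments": {"commands": [[0,0,0,0,0,0],[0,0,20,0,0,0],[0,0,10,0,0,0],[0,0,0,0,0,0],[0,0,0,0,0,0]]}}

```text
time: 23.8
tool_pos: [0.473, 0.2131, 0.1346]
tool_rot: [-0.001, 0.0, 1.0, -0.0]
contact_force: [-0.5, 0.6, -0.4]
gripper_width: 0.996
grasp_force: 0.0
```

Next, descend 88 mm to z ≈ 0.046, with a 2 mm x correction.

Request:
{"name": "play_rows", "arguments": {"commands": [[2,0,20,0,0,0],[0,-0.5,20,0,0,0],[0,0,25,0,0,0],[0,0,15,0,0,0],[0,0,8,0,0,0]]}}

```text
time: 24.22
tool_pos: [0.4706, 0.2125, 0.0454]
tool_rot: [-0.001, 0.0, 1.0, -0.0]
contact_force: [0.3, -0.3, 0.4]
gripper_width: 0.991
grasp_force: 0.0
```

Request:
{"name": "play_rows", "arguments": {"commands": [[0,0,0,0,0,0],[0,0,0,0,0,0],[0,0,0,0,0,0]]}}

```text
time: 24.47
tool_pos: [0.4725, 0.2131, 0.0487]
tool_rot: [0.001, 0.0, 1.0, 0.0]
contact_force: [-0.2, 0.4, -0.2]
gripper_width: 0.995
grasp_force: 0.0
```

Request:
{"name": "play_rows", "arguments": {"commands": [[0,0,0,0,0,0],[0,0,0,0,0,0],[0,0,0,0,0,0],[0,0,0,0,0,0],[0,0,0,0,0,0]], "hand": 45}}

```text
time: 24.88
tool_pos: [0.4726, 0.2132, 0.0491]
tool_rot: [0.002, 0.0, 1.0, 0.001]
contact_force: [-1.2, -0.4, 6.7]
gripper_width: 0.698
grasp_force: 65.6
```

Request:
{"name": "play_rows", "arguments": {"commands": [[0,0,0,0,0,0],[0,0,0,0,0,0],[0,0,0,0,0,0]]}}

```text
time: 25.13
tool_pos: [0.4726, 0.2132, 0.0491]
tool_rot: [0.002, 0.0, 1.0, 0.001]
contact_force: [-0.7, -0.2, 5.7]
gripper_width: 0.698
grasp_force: 65.6
```

Request:
{"name": "play_rows", "arguments": {"commands": [[0,0,-5,0,0,0],[0,0,-12,0,0,0],[0,0,-25,0,0,0],[0,0,-35,0,0,0],[0,0,-35,0,0,0]]}}

```text
time: 25.55
tool_pos: [0.4695, 0.2122, 0.1592]
tool_rot: [-0.002, 0.0, 1.0, -0.001]
contact_force: [0.6, 0.4, -3.2]
gripper_width: 0.701
grasp_force: 65.4
```

Request:
{"name": "play_rows", "arguments": {"commands": [[3,-18,0,0,0,0],[4,-38,0,0,0,0],[4,-38,0,0,0,0],[4,-38,0,0,0,0],[0,-38,0,0,0,0]]}}

```text
time: 25.97
tool_pos: [0.4545, 0.0414, 0.1593]
tool_rot: [-0.0, -0.0, 1.0, -0.0]
contact_force: [1.5, -0.9, -1.8]
gripper_width: 0.697
grasp_force: 65.6
```

Request:
{"name": "play_rows", "arguments": {"commands": [[0,-22,0,0,0,0],[0,-12,0,0,0,0],[0,-6,0,0,0,0],[0,0,0,0,0,0],[0,0,0,0,0,0]]}}

```text
time: 26.38
tool_pos: [0.4557, 0.003, 0.1591]
tool_rot: [-0.0, 0.0, 1.0, 0.0]
contact_force: [-1.0, 1.0, -2.6]
gripper_width: 0.702
grasp_force: 65.7
```

Request:
{"name": "play_rows", "arguments": {"commands": [[0,0,25,0,0,0],[0,0,25,0,0,0],[0,0,20,0,0,0],[0,0,10,0,0,0],[0,0,0,0,0,0]]}}

```text
time: 26.8
tool_pos: [0.4536, 0.004, 0.0762]
tool_rot: [-0.003, -0.0, 1.0, 0.001]
contact_force: [-0.6, 0.5, -2.7]
gripper_width: 0.697
grasp_force: 65.7
```

Request:
{"name": "play_rows", "arguments": {"commands": [[0,0,0,0,0,0],[0,0,0,0,0,0]]}}

```text
time: 26.97
tool_pos: [0.457, 0.0029, 0.0806]
tool_rot: [0.001, -0.0, 1.0, -0.0]
contact_force: [-0.5, -0.9, -1.4]
gripper_width: 0.699
grasp_force: 65.7
```

Run:
```python
from h import *
f=grab("scene"); g=grab("top")
s=manip.state(); print(s["tool_pos"],s["contact_force"],s["grasp_force"])
for b in blobs(g,"red"): print(cv2.contourArea(b),cv2.boundingRect(b))
print(proj(g,[.634,.269,.076]))
a=f["image"][150:390,200:440]; b=g["image"][120:360,190:430]
cv2.imwrite("pics/c8.png",cv2.resize(np.hstack([a,b]),None,fx=1.65,fy=1.65,interpolation=cv2.INTER_CUBIC)[:,:,::-1])
```

```text
[0.45722369 0.00263345 0.08084063] [ 0.08363386 -0.16231867 -2.88644032] 65.74617147445679
19367.5 (302, 235, 124, 245)
1196.5 (206, 175, 40, 43)
1082.5 (489, 49, 39, 38)
98.0 (0, 174, 30, 21)
(np.float64(220.38873684766085), np.float64(190.53416076539088))
```

View pics/c8.png

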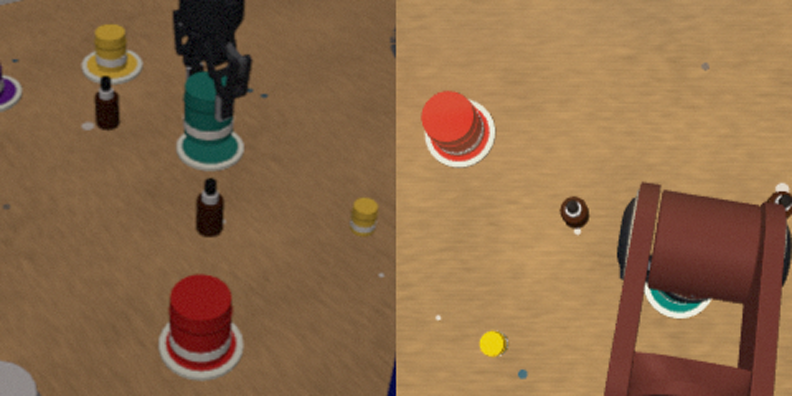

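The red tub stands upright on its tile. Its lid is at about (221.5,191.5) against an expected (220.4,190.5), so about 2 mm off. The teal tub hangs over its own tile.

Request:
{"name": "play_rows", "arguments": {"commands": [[0,0,8,0,0,0],[0,0,8,0,0,0],[0,0,4,0,0,0],[0,0,0,0,0,0],[0,0,0,0,0,0]]}}

```text
time: 27.48
tool_pos: [0.4553, 0.0027, 0.0582]
tool_rot: [-0.001, 0.0, 1.0, 0.0]
contact_force: [0.4, 0.1, -1.6]
gripper_width: 0.699
grasp_force: 65.7
```

Request:
{"name": "play_rows", "arguments": {"commands": [[0,0,0,0,0,0],[0,0,0,0,0,0]]}}

```text
time: 27.65
tool_pos: [0.4561, 0.0026, 0.0593]
tool_rot: [0.0, 0.0, 1.0, -0.0]
contact_force: [-0.4, 0.0, -2.3]
gripper_width: 0.694
grasp_force: 65.7
```

Request:
{"name": "play_rows", "arguments": {"commands": [[0,0,2,0,0,0],[0,0,1,0,0,0],[0,0,0,0,0,0],[0,0,0,0,0,0]]}}

```text
time: 27.98
tool_pos: [0.4558, 0.0027, 0.0559]
tool_rot: [-0.0, 0.0, 1.0, -0.0]
contact_force: [-0.6, 0.1, -1.8]
gripper_width: 0.699
grasp_force: 65.7
```

Request:
{"name": "play_rows", "arguments": {"commands": [[-1,0,0,0,0,0],[0,0,0.8,0,0,0],[0,0,0,0,0,0],[0,0,0,0,0,0]]}}

```text
time: 28.32
tool_pos: [0.4569, 0.0026, 0.0552]
tool_rot: [0.0, 0.0, 1.0, -0.0]
contact_force: [-0.2, -1.2, -1.9]
gripper_width: 0.7
grasp_force: 65.7
```

Request:
{"name": "play_rows", "arguments": {"commands": [[0,0,0.6,0,0,0],[0,0,0,0,0,0],[0,0,0,0,0,0]]}}

```text
time: 28.57
tool_pos: [0.457, 0.0026, 0.0552]
tool_rot: [-0.0, 0.0, 1.0, -0.0]
contact_force: [-3.0, 0.7, 4.0]
gripper_width: 0.697
grasp_force: 66.4
```

Request:
{"name": "play_rows", "arguments": {"commands": [[0,0,0,0,0,0],[0,0,0,0,0,0],[0,0,0,0,0,0]], "hand": 68}}

```text
time: 28.82
tool_pos: [0.4571, 0.0026, 0.0546]
tool_rot: [0.0, 0.0, 1.0, -0.0]
contact_force: [0.6, 0.1, 0.6]
gripper_width: 0.796
grasp_force: 0.0
```

Request:
{"name": "play_rows", "arguments": {"commands": [[0,0,0,0,0,0],[0,0,0,0,0,0],[0,0,0,0,0,0],[0,0,0,0,0,0],[0,0,0,0,0,0]], "hand": 85}}

```text
time: 29.23
tool_pos: [0.4569, 0.0026, 0.0546]
tool_rot: [0.0, 0.0, 1.0, 0.0]
contact_force: [1.1, 0.3, -0.1]
gripper_width: 0.997
grasp_force: 0.0
```

Request:
{"name": "play_rows", "arguments": {"commands": [[0,0,-8,0,0,0],[0,0,-20,0,0,0],[0,0,-35,0,0,0],[0,0,-40,0,0,0],[0,0,-40,0,0,0]]}}

```text
time: 29.65
tool_pos: [0.456, 0.0028, 0.1991]
tool_rot: [-0.001, 0.0, 1.0, 0.0]
contact_force: [1.0, 0.6, 0.9]
gripper_width: 0.996
grasp_force: 0.0
```

Request:
{"name": "play_rows", "arguments": {"commands": [[0,35,0,0,0,0],[0,35,0,0,0,0],[0,35,0,0,0,0],[0,35,0,0,0,0],[0,35,0,0,0,0]]}}

```text
time: 30.07
tool_pos: [0.4568, 0.1793, 0.1986]
tool_rot: [0.001, 0.001, 1.0, 0.0]
contact_force: [0.8, 0.1, 0.4]
gripper_width: 0.994
grasp_force: 0.0
```

Request:
{"name": "play_rows", "arguments": {"commands": [[0,30,0,0,0,0],[0,20,0,0,0,0],[0,0,0,0,0,0],[0,0,0,0,0,0],[0,0,0,0,0,0]]}}

```text
time: 30.48
tool_pos: [0.457, 0.2271, 0.1978]
tool_rot: [0.0, 0.0, 1.0, -0.0]
contact_force: [0.1, -0.3, -0.3]
gripper_width: 0.995
grasp_force: 0.0
```

Run:
```python
from h import *
f=grab("scene"); g=grab("top")
print(proj(g,[.455,.003,.076]))
for b in blobs(g,"teal"): print(cv2.contourArea(b),cv2.boundingRect(b))
a=f["image"][150:390,150:390]; b=g["image"][120:360,290:530]
cv2.imwrite("pics/c9.png",cv2.resize(np.hstack([a,b]),None,fx=1.65,fy=1.65,interpolation=cv2.INTER_CUBIC)[:,:,::-1])
```

```text
(np.float64(363.4030244817048), np.float64(287.25825814250015))
1054.5 (343, 270, 37, 39)
```

View pics/c9.png

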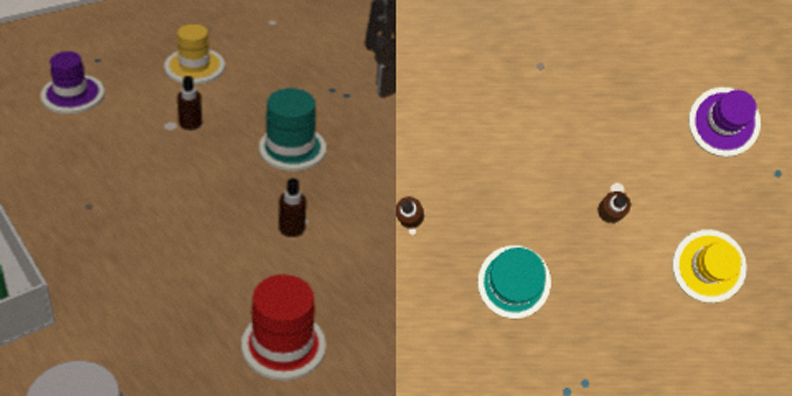

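All four stand upright and centred (teal lid about (363.9,287.3), expected (363.4,287.3)). Both ink bottles are standing where they were.

```bash
python3 -c "
from plant import manip
print(manip.job_done())"
```

```text
the job is handed in; nothing more can be done
None
```

The job is handed in: both stacks are apart, each tub and pot stands upright within about 2 mm of the centre of its own-coloured tile, and both ink bottles are still standing where they were.

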